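# Refit the element and bayonet bowl of a bench vacuum filter

## Task

Put the vacuum-line dust filter on the table back together: stand the pleated filter element on the short spigot in the middle of the filter base, then set the metal bowl over it, mouth down, and feel with its two lugs for the gaps in the bayonet collar. Push the bowl in against its spring and twist it clockwise (seen from above) to the stop, so that it springs up into its lock and stays locked when you let go. Never force it - while the lugs are not over the gaps only press lightly - and leave the couplings standing around where they are.

Things in the scene. Friction and masses are not known exactly. Their poses are not given: they have to be found in the camera images.
- filter_base: Base of the dust filter, screwed to the table: grey cast body on a foot 132 x 84 mm, 8 mm thick, with a round machined bayonet collar on top (86 mm across, flat rim 50 mm above the table). Origin on the table on the filter's vertical centre line; z up; x is the line of the two hose ports, which stick out at both ends to 72 mm from the centre.
- collar_mouth (a point): Centre of the collar's mouth, 50 mm above the table, axes as the base. Mouth 61 mm wide; its lip has two opposite gaps, each 28 degrees wide, open to 38 mm from the centre. THE COLLAR'S ANGLE IS NOT MEASURED: it is clamped so that the line through its two gaps lies anywhere within 0.40 rad either side of the base's x axis. Look from above, or feel for it. It does not turn.
- groove (a point): Centre of the collar at the underside of the lip, 44 mm above the table (lip 6 mm thick). From each gap a groove under the lip runs clockwise, seen from above, to an end stop; the other way is solid. Its last 29 degrees have a notch 3 mm up into the lip, where the lug springs up: turn 50 degrees (0.87 rad) clockwise from mid-gap to mid-notch, play 2.5 degrees each way.
- seal_top (a point): Centre of the top of the sprung black seal ring inside the collar when free, 40 mm above the table. The bowl's mouth edge rests on it. It yields straight down up to 9 mm: 3.5 N at the start, 0.5 N more per mm, 8 N at the bottom, then solid.
- seat (a point): Centre of the flat seat of the filter element in the middle of the base, 50 mm above the table, level with the collar's rim. Seat 40 mm across; from it a spigot 13 mm thick and 10 mm high with a tapered end stands up. Axes as the base.
- bowl_mid (a point): Centre of the loose bowl, half-way up its 102 mm; z up. Aluminium cup 56 mm across, mouth down, about 180 g, 46 mm wide and 70 mm deep inside. Heights of this point above the table on the base: 96 mm with lugs resting on the lip, 91 mm with lugs dropped into the gaps on the free spring, under 85 mm with lugs free to turn below the lip (82 mm: bottom of travel), 88 mm locked.
- bowl_wing (a point): Centre of the grip wing on the bowl's closed crown, 38 mm above the bowl's centre. The wing is 44 mm long (x), 16 mm thick (y) and 26 mm high (z, from 25 to 51 mm above the bowl's centre); grip it across its thickness. Its length x is also the line of the bowl's two lugs.
- bowl_lugs (a point): Point on the bowl's axis at the height of its two lugs, 43.5 mm below the bowl's centre; the lugs lie along +x and -x, reach 34.5 mm from the axis, are 12 mm wide and 5 mm high. Their undersides are 5 mm above the mouth edge, which tapers to 52 mm, so the edge enters the collar before the lugs touch the lip.
- element_mid (a point): Centre of the loose filter element, half-way up its 48 mm: cylinder 34 mm across with plain grey end caps and cream pleats between, about 60 g, standing upright (z up). An 18 mm hole runs right through along its axis and goes over the spigot; both ends are alike. On its seat this point is 74 mm above the table.
- coupling_a: Bystander: white metal coupling, 33 mm across and 46 mm high, standing on the table to the left in front of the filter. Origin at its underside.
- coupling_b: Bystander: a like coupling, 33 mm across and 46 mm high, standing to the right in front of the filter. Origin at its underside.

How it is judged:
By the outcome, as a careful person would: the job done as asked, in the order asked, and still so for the second after the job is handed in, with the robot touching nothing.
It also fails if it takes over 67 s, if anything falls off the work surface, if the arm or the gripper's body presses on something with over 40 N, if the wrist force passes 120 N, or if a joint passes its speed limit or range.

## Robot

A 6-joint arm with a two-finger parallel gripper is mounted at the origin on a cart in front of the work surface, level with it; the furniture and walls round the work are solid. World frame = base frame: x ahead of the robot, y to its left, z up, the work surface at z = 0. Lengths are in m, angles in degrees, forces in N, time in s.
With the tool pointing down it reaches from about 0.275 to 0.825 m from the base axis. Payload 4.9 kg.
Tool frame: the origin (TCP) lies between the finger pads; the fingertips stand 8 mm ahead of it and the grasp point (between the pads) lies 11 mm behind it; z points along the fingers, x is the direction in which the jaws open and shut, and the axes are right-handed (so a half turn about z gives the same grasp; the last joint's range is limited). The gripper opens to 85 mm and grips with 20 to 120 N. Pads are 22 mm wide; open, the fingers measure 114 mm over their backs; the gripper's body (76 mm by 85 mm) begins 54 mm behind the grasp point. The pads swing forward as they close: fully open they stand 13 mm farther back than shut.
Start: joints at [61.295, 18.69, -11.035, 60.275, 0, 82.311], TCP at [0.197, 0.513, 0.213] pointing down, gripper open.
Joint ranges: [-152.03, 152.03], [-55.5, 102.48], [-74.3, 77.21], [-110.64, 120.58], [-84.22, 78.4], [-180, 180]. Speed limits (degrees/s): [147.25, 147.25, 180, 180, 180, 180].

## Interface

Orientations are given as a 3x3 rotation matrix whose columns are the frame's x, y, z axes.
In Python, from bench import robot, grab_frame, camera_info, ticket gives the robot as it stands.
- The arm moves only by the tool carry_out, never from a script. Its argument "increments" is one flat list of numbers, 7 for each row, row after row: the turn, a rotation vector about the tool's x, y, z in units of 8 degrees (1.0 is 8 degrees), then the shift along the tool's x, y, z in m, then the opening, from -1 (shut) to 1 (fully open), so that 0 is half open. A call has 1 to 12 rows; each row shifts and turns the commanded pose from where the row before left it, along the tool's axes as they then stand; what a row does not reach is not made up. A row lasts 1/8 s, in which the tool goes at most 62.5 mm and 10.7 degrees, less where a joint would pass 70% of its speed; a pose out of reach is approached as far as the arm can. A call with a gripper value outside its range is refused whole. The fingers move at their own pace and stop on an object; "newtons" is the grip in N (left out, the last holds). Time passes only in rows, so rows that do not move let the fingers close. It gives the time, the measured TCP pose, the force and the opening at its end, in the units of the state.
- robot.state(): the state, without advancing time (a new reading comes with each control period).
- grab_frame(name): name is "scene" or "top"; returns the picture (480x640x3 uint8, blue, green, red); there is no depth.
- camera_info(name): a dict with "mtx" (3x3 intrinsics, pixels), "dist" ([k1, k2, p1, p2, k3] as OpenCV has them; the pictures are not rectified), "origin" and "orientation" of the camera in the world. Camera axes: x right, y down, z forward; pixel columns grow to the right and rows downward; lengths in m; the calibration is good to about 2 mm. A picture is of the moment at which its call begins. camera_info takes no time and is no camera call.
- ticket.close_job(): hands the job in, once; it reports no verdict.
The state is a dict: "clock": time; "qpos": joint angles; "joint_velocities": joint speeds; "joint_torque": joint torques, N m; "ee_pos": TCP position; "tool_rot": TCP orientation; "contact_force": force on the tool from outside, world axes, zero at the start; "ft_torque": the same for the moment, N m; "grip_width": opening from 0.0 (shut) to 1.0 (fully open).
Only numpy, scipy, OpenCV 4.12 (cv2) and the standard library are available. Lean on these libraries where they do the work, as an engineer would, in place of code of your own. Each camera call takes 0.05 s, during which the arm holds its last target.

## Working session

There is one attempt and no reset: what is moved stays moved. The work goes in short steps, Python scripts to look and compute and a tool call to move; the robot and the scene stay as the last step left them, time stands still between calls to the robot, and variables do not carry over. Pictures are saved under pics/ and viewed, and the job is handed in when it is done.

Besides the shell and the picture viewer there is one more tool, called after "Emit:" as name(argument=value, ...) on one line, values as JSON. carry_out: Moves the arm, as the interface text tells. Its arguments: {"type":"object","properties":{"increments":{"type":"array","items":{"type":"number"}},"newtons":{"type":"number"}},"required":["increments"]}

```bash
ls; mkdir -p pics; python3 - <<'E'
from bench import robot, grab_frame, camera_info
import cv2
print(robot.state())
for n in ("scene","top"):
    cv2.imwrite(f"pics/{n}0.png",grab_frame(n)); print(n,camera_info(n))
E
```

```text
pics
{'clock': 0.0, 'qpos': array([ 6.12950965e+01,  1.87315996e+01, -1.10912934e+01,  6.02762636e+01,
       -5.84243685e-04,  8.23120160e+01]), 'joint_velocities': array([-0.0018258 ,  0.02746435,  0.03130949,  0.03589755,  0.05682751,
        0.04770648]), 'joint_torque': array([ 8.71641423e-04, -4.43399262e+01,  2.62440616e+01,  1.56345702e-02,
       -5.43609735e-05,  1.32470195e-06]), 'ee_pos': array([0.19693736, 0.51287156, 0.21271211]), 'tool_rot': array([[ 3.58642907e-01,  9.33474471e-01, -8.22264968e-04],
       [ 9.33473256e-01, -3.58643782e-01, -1.52282309e-03],
       [-1.71641669e-03, -2.21412657e-04, -9.99998502e-01]]), 'contact_force': array([-0.02514991, -0.37659921,  0.40011357]), 'ft_torque': array([-0.01723173,  0.00433088,  0.02944083]), 'grip_width': 0.9982850428006589}
scene {'mtx': array([[466.64419591,   0.        , 312.98392098],
       [  0.        , 466.64419591, 232.00190961],
       [  0.        ,   0.        ,   1.        ]]), 'dist': array([-0.00848742,  0.        ,  0.        ,  0.        ,  0.        ]), 'origin': array([ 0.11168104, -0.33232292,  0.66324031]), 'orientation': array([[ 0.73036255, -0.46068619,  0.50432012],
       [-0.68287773, -0.50949912,  0.52353476],
       [ 0.01576543, -0.72675916, -0.68671142]])}
top {'mtx': array([[520.70970121,   0.        , 313.59832859],
       [  0.        , 520.70970121, 244.9292029 ],
       [  0.        ,   0.        ,   1.        ]]), 'dist': array([-0.06997889,  0.        ,  0.        ,  0.        ,  0.        ]), 'origin': array([0.42838481, 0.10110345, 0.92881239]), 'orientation': array([[ 0.01038969, -0.99142375,  0.13027281],
       [-0.99988372, -0.01175477, -0.00971403],
       [ 0.01116205, -0.13015674, -0.9914306 ]])}
```

View pics/scene0.png

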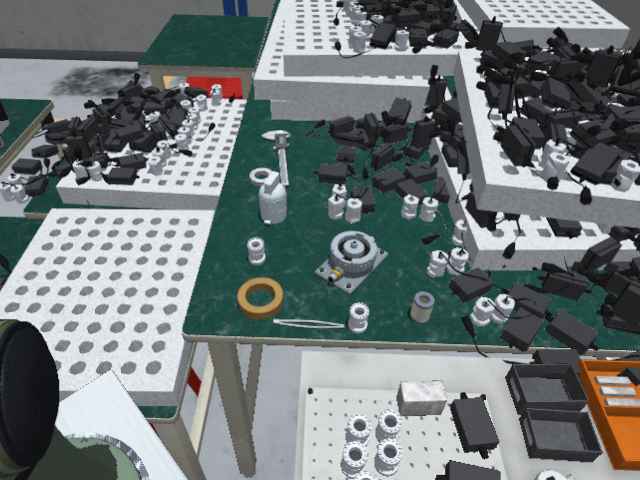

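View pics/top0.png

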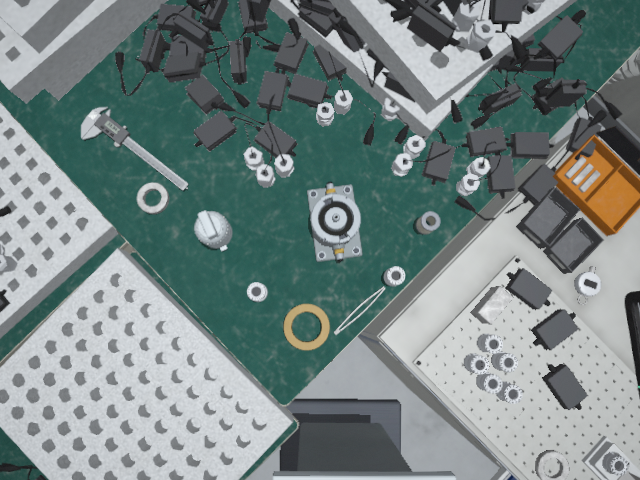

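The scene picture shows the bowl at (272,200), the base at (353,253), the element at (423,306) and the couplings at (256,250) and (358,317). In the top picture the base is at (335,220), the bowl at (212,229) and the element at (428,222). I'll zoom in next.

```bash
python3 - <<'E'
import cv2,numpy as np
t=cv2.imread("pics/top0.png"); s=cv2.imread("pics/scene0.png")
a=cv2.resize(t[175:265,295:385],(400,400),interpolation=cv2.INTER_CUBIC)
b=cv2.resize(t[190:270,172:252],(400,400),interpolation=cv2.INTER_CUBIC)
cv2.imwrite("pics/z1.png",np.hstack([a,b]))
a=cv2.resize(t[197:247,403:453],(400,400),interpolation=cv2.INTER_CUBIC)
b=cv2.resize(s[160:240,232:312],(400,400),interpolation=cv2.INTER_CUBIC)
cv2.imwrite("pics/z2.png",np.hstack([a,b]))
E
```

```text
(no output)
```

View pics/z1.png

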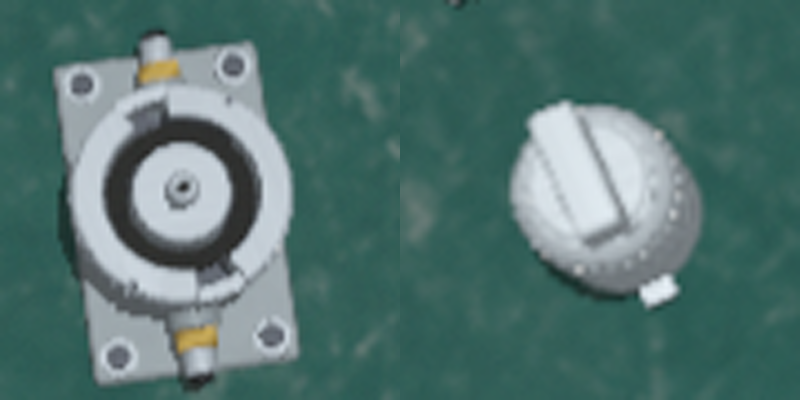

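View pics/z2.png

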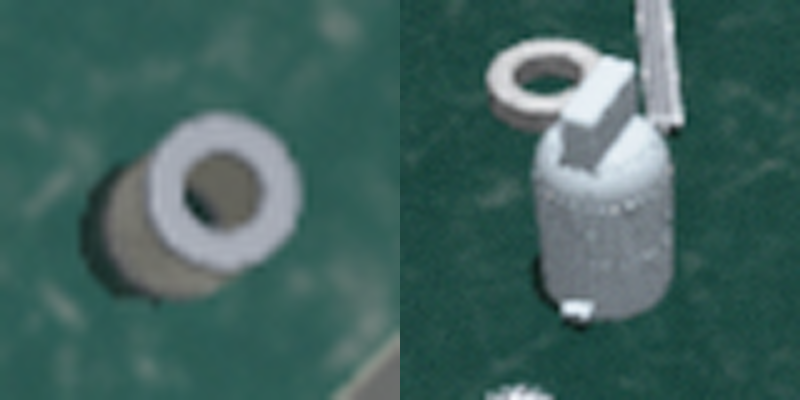

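```bash
cat > h.py <<'E'
import cv2,numpy as np
from bench import robot, grab_frame, camera_info
def unproj(n,pts,z):
    c=camera_info(n); p=cv2.undistortPoints(np.array(pts,float).reshape(-1,1,2),c["mtx"],c["dist"]).reshape(-1,2)
    d=np.c_[p,np.ones(len(p))]@c["orientation"].T; o=c["origin"]
    z=np.broadcast_to(z,len(p))
    return o+d*((z-o[2])/d[:,2])[:,None]
def fitc(P):
    A=np.c_[2*P[:,:2],np.ones(len(P))]; s=np.linalg.lstsq(A,(P[:,:2]**2).sum(1),rcond=None)[0]
    return s[:2],np.sqrt(s[2]+s[0]**2+s[1]**2)
def big(m,seed=None):
    n,l,st,_=cv2.connectedComponentsWithStats(m.astype(np.uint8))
    i=l[seed[1],seed[0]] if seed else 1+st[1:,4].argmax()
    return (l==i).astype(np.uint8)
E
python3 - <<'E'
from h import *
t=cv2.imread("pics/top0.png"); g=cv2.cvtColor(t,cv2.COLOR_BGR2GRAY)
hsv=cv2.cvtColor(t,cv2.COLOR_BGR2HSV)
# seat disc
def contour(m): return max(cv2.findContours(m,cv2.RETR_EXTERNAL,cv2.CHAIN_APPROX_NONE)[0],key=len).reshape(-1,2)
for thr in (90,110,130,150):
    m=np.zeros_like(g); m[175:265,295:385]=g[175:265,295:385]>thr
    m=big(m,(331,216)); c=contour(m); C,r=fitc(unproj("top",c,.05)); print("seat",thr,C,r,len(c))
    m=np.zeros_like(g); m[190:250,403:453]=(g[190:250,403:453]>thr+20)
    for seed in [(439,221)]:
        mm=big(m,seed); c=contour(mm); print("elem",unproj("top",[c.mean(0)],.048),fitc(unproj("top",c,.048)))
# gaps
off=lambda p,o,s:(np.array(p,float)-0.5*s+.5)/s+o if 0 else (np.array(p,float)+.5)/s-.5+o
G=off([[148,116],[217,270]],[295,175],400/90)
P=unproj("top",G,.05); print("gaps z50",P, np.degrees(np.arctan2(*(P[0]-P[1])[[1,0]])))
# ports: yellow bands
m=((hsv[...,0]>12)&(hsv[...,0]<32)&(hsv[...,1]>90)).astype(np.uint8); m[:175]=0;m[265:]=0;m[:,:300]=0;m[:,380:]=0
n,l,st,ce=cv2.connectedComponentsWithStats(m)
print(st[1:,4],ce[1:])
Q=unproj("top",ce[1:][np.argsort(-st[1:,4])[:2]],.02);print("ports",Q,np.degrees(np.arctan2(*(Q[0]-Q[1])[[1,0]])), Q.mean(0))
# wing
W=off(np.array([[130,115],[170,100],[225,225],[188,245]]),[172,190],5)
P=unproj("top",W,.102); print("wing",P,P.mean(0)); d=(P[3]+P[2]-P[0]-P[1])/2; e=(P[1]-P[0]+P[2]-P[3])/2; print(np.linalg.norm(d),np.linalg.norm(e),np.degrees(np.arctan2(d[1],d[0])))
L=off([[258,290]],[172,190],5); print("lug",unproj("top",L,.0095))
for nm,px in (("ca",(257,290)),("cb",(396,274))): print(nm,unproj("top",[px],.046))
E
```

```text
seat 90 [0.59047584 0.05571609] 0.019432855209162565 64
elem [[ 0.58507563 -0.10370957  0.048     ]] (array([ 0.58724359, -0.106139  ]), np.float64(0.018168096673471357))
seat 110 [0.59101809 0.05543649] 0.01883343623166261 62
elem [[ 0.58904599 -0.10897418  0.048     ]] (array([ 0.5890275 , -0.10892655]), np.float64(0.015815061123247594))
seat 130 [0.59146346 0.05547505] 0.018464528662248302 62
elem [[ 0.5890729  -0.10848375  0.048     ]] (array([ 0.58907207, -0.10879057]), np.float64(0.015094816663123348))
seat 150 [0.59147428 0.05544375] 0.01817359218706552 60
elem [[0.55359843 0.08248597 0.048     ]] (array([0.60059249, 0.07646774]), np.float64(0.5743304938613155))
gaps z50 [[0.62098759 0.06862794 0.05      ]
 [0.56094286 0.04170025 0.05      ]] 24.154353133519194
[27 38] [[330.14814815 190.51851852]
 [338.78947368 250.65789474]]
ports [[0.5381636  0.04777886 0.02      ]
 [0.64621703 0.06364244 0.02      ]] -171.64793565123438 [0.59219032 0.05571065 0.02      ]
wing [[0.58751893 0.28109508 0.102     ]
 [0.59259284 0.26830243 0.102     ]
 [0.55191348 0.24898941 0.102     ]
 [0.54528572 0.260675   0.102     ]] [0.56932774 0.26476548 0.102     ]
0.04597068046708321 0.01356570981074646 -154.39547357791616
lug [[0.54247957 0.25294101 0.0095    ]]
ca [[0.46638318 0.18736556 0.046     ]]
cb [[ 0.49609183 -0.04847481  0.046     ]]
```

```bash
python3 - <<'E'
from h import *
s=cv2.imread("pics/scene0.png")
a=cv2.resize(s[215:305,308:398],(400,400),interpolation=cv2.INTER_CUBIC)
b=cv2.resize(s[280:330,398:448],(400,400),interpolation=cv2.INTER_CUBIC)
im=np.hstack([a,b])
def proj(P):
    c=camera_info("scene"); R=c["orientation"].T
    return cv2.projectPoints(np.array(P,float),cv2.Rodrigues(R)[0],-R@c["origin"],c["mtx"],c["dist"])[0].reshape(-1,2)
th=np.radians(np.arange(0,360,10))
def draw(C,r,z,o,s_,dx):
    for q in proj(np.c_[C[0]+r*np.cos(th),C[1]+r*np.sin(th),z+0*th]):
        x=(q-o+.5)*s_-.5; cv2.circle(im,(int(x[0]+dx),int(x[1])),2,(0,0,255),-1)
draw((.591,.0555),.020,.05,np.array([308,215]),400/90,0)
draw((.591,.0555),.043,.05,np.array([308,215]),400/90,0)
draw((.589,-.1088),.017,.048,np.array([398,280]),8,400)
draw((.589,-.1088),.017,.0,np.array([398,280]),8,400)
cv2.imwrite("pics/z3.png",im)
t=cv2.imread("pics/top0.png")
cv2.imwrite("pics/z4.png",cv2.resize(t[195:240,312:357],(600,600),interpolation=cv2.INTER_CUBIC))
E
```

```text
(no output)
```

View pics/z3.png

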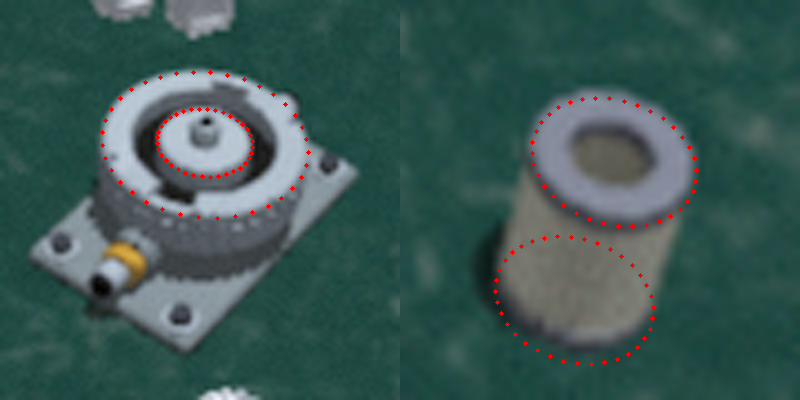

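View pics/z4.png

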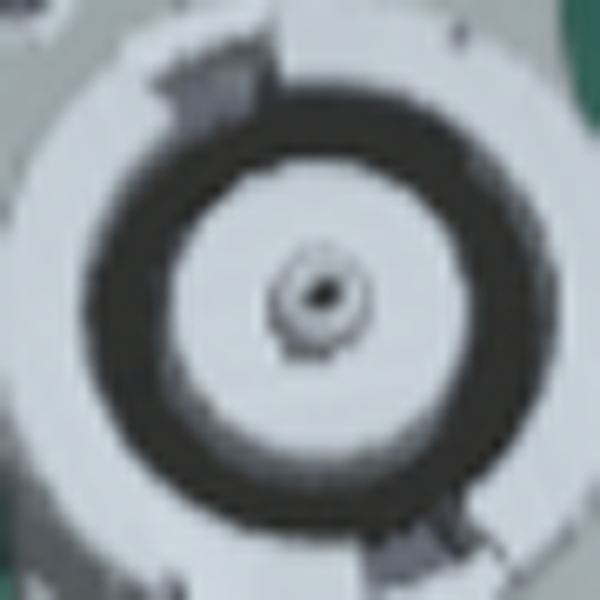

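```bash
python3 - <<'E'
from h import *
k=600/45
for p in [(152,88),(182,133),(270,28),(280,82),(362,545),(362,590),(465,490),(505,565)]:
    q=(np.array(p)+.5)/k-.5+[312,195]; P=unproj("top",[q],.05)[0,:2]-[.591,.0555]
    print(p,np.round(np.linalg.norm(P)*1e3,1),np.round(np.degrees(np.arctan2(P[1],P[0]))%180,1))
R=robot.state()
T=R["tool_rot"]
d=np.array([.589,-.1088,.12])-R["ee_pos"]; print(T.T@d)
E
```

```text
(152, 88) 36.3 36.7
(182, 133) 29.3 37.4
(270, 28) 37.8 9.9
(280, 82) 30.6 9.7
(362, 545) 30.8 10.6
(362, 590) 36.5 9.0
(465, 490) 29.7 39.4
(505, 565) 40.5 36.4
[-0.43967958  0.58892413  0.09332426]
```

Emit:
carry_out(increments=[0, 0, 0, -0.02, 0.027, 0.005, 1, 0, 0, 0, -0.0366, 0.049, 0.005, 1, 0, 0, 0, -0.0366, 0.049, 0.005, 1, 0, 0, 0, -0.0366, 0.049, 0.005, 1, 0, 0, 0, -0.0366, 0.049, 0.005, 1, 0, 0, 0, -0.0366, 0.049, 0.005, 1, 0, 0, 0, -0.0366, 0.049, 0.005, 1, 0, 0, 0, -0.0366, 0.049, 0.005, 1, 0, 0, 0, -0.0366, 0.049, 0.005, 1, 0, 0, 0, -0.0366, 0.049, 0.005, 1, 0, 0, 0, -0.0366, 0.049, 0.005, 1, 0, 0, 0, -0.0366, 0.049, 0.005, 1])

```text
clock: 1.6
ee_pos: [0.5746, -0.0859, 0.153]
tool_rot: [[0.359, 0.933, -0.0], [0.933, -0.359, 0.0], [0.0, -0.001, -1.0]]
contact_force: [1.0, 0.6, -0.1]
grip_width: 0.997
```

```bash
cat >> h.py <<'E'
def delta(x,y,z,yaw=None):
    """tool-frame shift to the world TCP target; yaw = wanted jaw angle (deg, mod 180). Shift is given in present tool axes."""
    s=robot.state(); T=s["tool_rot"]; a=np.degrees(np.arctan2(T[1,0],T[0,0]))
    print("t",round(s["clock"],2),"pos",np.round(s["ee_pos"],4),"yaw",round(a,2),"tilt",np.round(T[:2,2],4),"F",np.round(s["contact_force"],1),"M",np.round(s["ft_torque"],2),"w",round(s["grip_width"],3),"q6",round(s["qpos"][5],1))
    print("shift",np.round(T.T@(np.array([x,y,z])-s["ee_pos"]),4), "rz units", None if yaw is None else round(-((yaw-a+90)%180-90)/8,3))
E
python3 -c "
from h import *
delta(.589,-.1088,.019)"
```

```text
t 1.6 pos [ 0.5746 -0.0859  0.153 ] yaw 68.97 tilt [-0.0004  0.0004] F [ 1.   0.6 -0.1] M [ 0.03 -0.05 -0.05] w 0.997 q6 5.2
shift [-0.0163  0.0217  0.1339] rz units None
```

Emit:
carry_out(increments=[0, 0, 0, -0.016, 0.0215, 0.02, 1, 0, 0, 0, 0, 0, 0.04, 1, 0, 0, 0, 0, 0, 0, 1])

```text
clock: 1.98
ee_pos: [0.5851, -0.1061, 0.09]
tool_rot: [[0.359, 0.933, -0.007], [0.933, -0.359, 0.002], [-0.0, -0.008, -1.0]]
contact_force: [-0.0, -0.4, -0.1]
grip_width: 0.997
```

```bash
python3 -c "
from h import *
delta(.589,-.1088,.019)
cv2.imwrite('pics/s1.png',grab_frame('scene')[200:400,300:560]);cv2.imwrite('pics/t1.png',grab_frame('top')[100:360,300:560])"
```

```text
t 1.98 pos [ 0.5851 -0.1061  0.09  ] yaw 68.94 tilt [-0.0075  0.0024] F [-0.  -0.4 -0.1] M [-0.04  0.08 -0.02] w 0.997 q6 3.7
shift [-0.0011  0.0051  0.071 ] rz units None
```

View pics/s1.png

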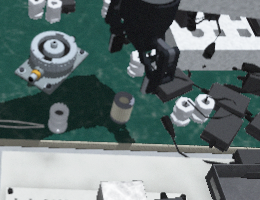

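The scene crop shows the open fingers above and behind the element, which is untouched at (123,107) in the crop.

```bash
python3 -c "
from h import *
delta(.589,-.1088,.019)"
```

```text
t 2.08 pos [ 0.588  -0.1064  0.0937] yaw 69.0 tilt [-0.001   0.0004] F [ 0.1 -0.5 -0.2] M [ 0.03 -0.03  0.04] w 1.003 q6 3.7
shift [-0.0019  0.0019  0.0747] rz units None
```

View pics/t1.png

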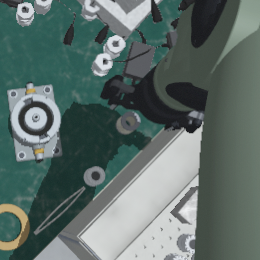

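Emit:
carry_out(increments=[0, 0, 0, -0.0015, 0.0016, 0.02, 1, 0, 0, 0, 0, 0, 0.025, 1, 0, 0, 0, 0, 0, 0.02, 1, 0, 0, 0, 0, 0, 0.01, 1, 0, 0, 0, 0, 0, 0, 1])

```text
clock: 2.7
ee_pos: [0.5897, -0.1084, 0.0192]
tool_rot: [[0.358, 0.934, 0.001], [0.934, -0.358, -0.0], [0.0, 0.001, -1.0]]
contact_force: [0.1, -0.2, -0.1]
grip_width: 0.997
```

```bash
python3 -c "
from h import *
delta(.589,-.1088,.019)
cv2.imwrite('pics/s2.png',cv2.resize(grab_frame('scene')[220:360,360:540],None,fx=3,fy=3))"
```

```text
t 2.7 pos [ 0.5897 -0.1084  0.0192] yaw 69.02 tilt [ 0.0006 -0.0002] F [ 0.1 -0.2 -0.1] M [0.04 0.02 0.01] w 0.997 q6 3.5
shift [-0.0006 -0.0005  0.0002] rz units None
```

View pics/s2.png

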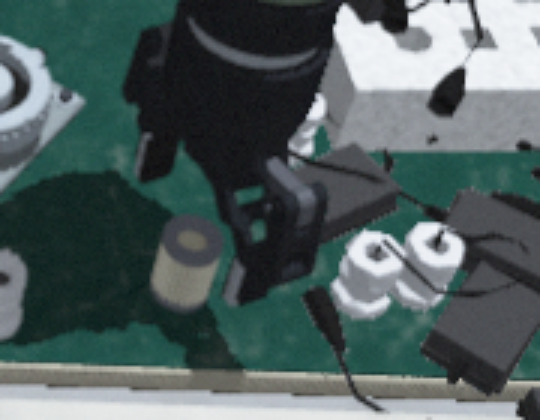

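```bash
python3 -c "
from h import *
def proj(P):
    c=camera_info('scene'); R=c['orientation'].T
    return cv2.projectPoints(np.array(P,float),cv2.Rodrigues(R)[0],-R@c['origin'],c['mtx'],c['dist'])[0].reshape(-1,2)
im=cv2.imread('pics/s2.png')
u=np.array([.358,.934,0]);v=np.array([.934,-.358,0]);c=np.array([.5897,-.1084,0])
for s in(-1,1):
  for w in(-1,1):
    for z in (.022,.045):
      p=(proj([c+s*u*.0425+w*v*.011+[0,0,z]])[0]-[360,220]+.5)*3; cv2.circle(im,tuple(int(a) for a in p),3,(0,0,255),-1)
cv2.imwrite('pics/s3.png',im)"
```

```text
(no output)
```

View pics/s3.png

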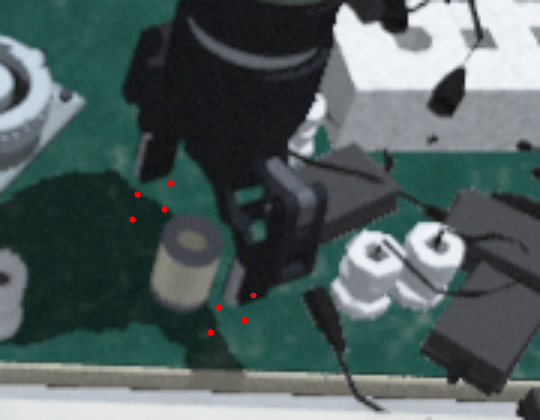

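```bash
python3 -c "
from h import *
def proj(P):
    c=camera_info('top'); R=c['orientation'].T
    return cv2.projectPoints(np.array(P,float),cv2.Rodrigues(R)[0],-R@c['origin'],c['mtx'],c['dist'])[0].reshape(-1,2)
im=cv2.resize(grab_frame('top')[160:290,370:500],None,fx=4,fy=4)
cv2.imwrite('pics/t3a.png',im)
delta(.589,-.1088,.019)
u=np.array([.358,.934,0]);v=np.array([.934,-.358,0]);c=np.array([.5897,-.1084,0])
for s in(-1,1):
  for w in(-1,1):
    for z in (.022,.045):
      p=(proj([c+s*u*.0425+w*v*.011+[0,0,z]])[0]-[370,160]+.5)*4; cv2.circle(im,tuple(int(a) for a in p),3,(0,0,255),-1)
cv2.imwrite('pics/t3.png',im)"
```

```text
t 2.8 pos [ 0.5903 -0.1088  0.0198] yaw 69.0 tilt [ 0.0018 -0.0006] F [ 0.3  0.3 -0.8] M [-0.02 -0.05  0.03] w 1.005 q6 3.5
shift [-0.0005 -0.0012  0.0008] rz units None
```

View pics/t3.png

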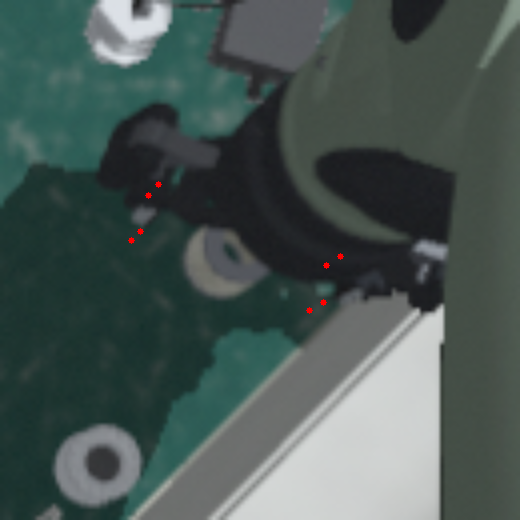

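```bash
python3 -c "
from h import *
im=grab_frame('scene')[235:345,380:490]
im=cv2.resize((255*(im/255.)**.45).astype(np.uint8),(600,600),interpolation=cv2.INTER_CUBIC)
cv2.imwrite('pics/s4.png',im)"
```

```text
(no output)
```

View pics/s4.png

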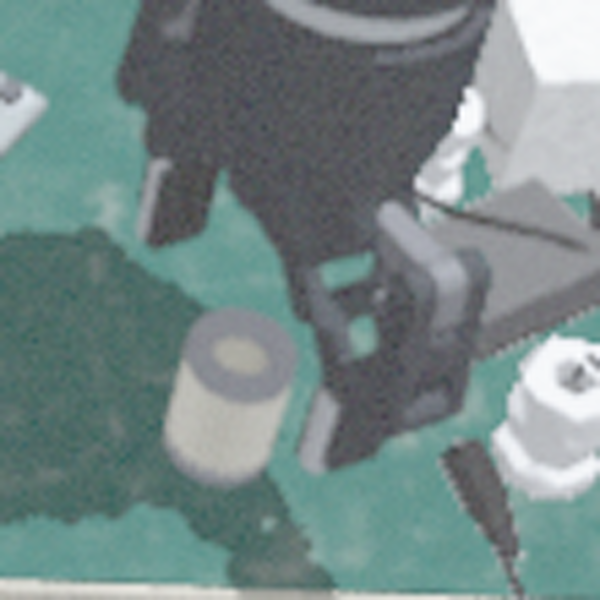

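The brightened crop shows the open tips at about (170,240) and (310,470). That is level with the element's top, higher than I computed. I'll close part way and look again.

Emit:
carry_out(increments=[0, 0, 0, 0, 0, 0, 0.1, 0, 0, 0, 0, 0, 0, 0.1, 0, 0, 0, 0, 0, 0, 0.1, 0, 0, 0, 0, 0, 0, 0.1], newtons=20)

```text
clock: 3.35
ee_pos: [0.5893, -0.1087, 0.0185]
tool_rot: [[0.359, 0.933, 0.0], [0.933, -0.359, 0.0], [0.0, -0.0, -1.0]]
contact_force: [0.9, 0.4, 0.6]
grip_width: 0.548
```

```bash
python3 -c "
from h import *
im=grab_frame('scene')[235:345,380:490]
im=cv2.resize((255*(im/255.)**.45).astype(np.uint8),(600,600),interpolation=cv2.INTER_CUBIC)
cv2.imwrite('pics/s5.png',im)
delta(.589,-.1088,.019)"
```

```text
t 3.4 pos [ 0.5893 -0.1087  0.0185] yaw 68.98 tilt [-0.0001  0.    ] F [-0.4 -0.5 -0.3] M [ 0.   -0.02  0.03] w 0.549 q6 3.5
shift [-0.0002 -0.0002 -0.0005] rz units None
```

View pics/s5.png

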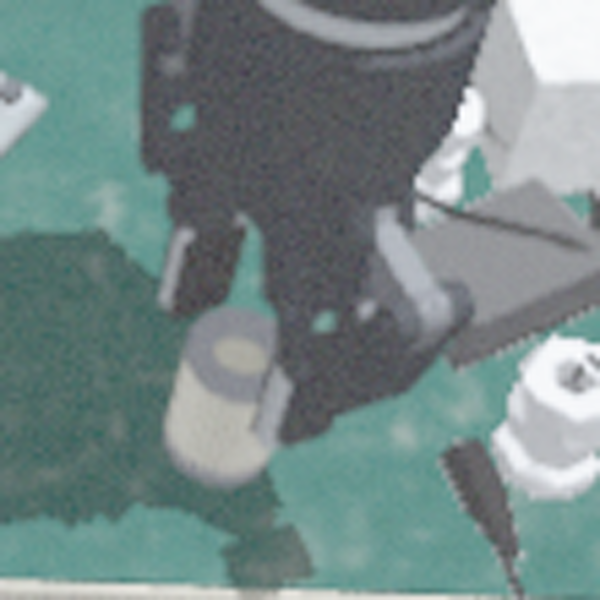

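Emit:
carry_out(increments=[0, 0, 0, 0, 0, 0, -1, 0, 0, 0, 0, 0, 0, -1, 0, 0, 0, 0, 0, 0, -1, 0, 0, 0, 0, 0, 0, -1], newtons=25)

```text
clock: 3.9
ee_pos: [0.5894, -0.1087, 0.0186]
tool_rot: [[0.359, 0.933, 0.0], [0.933, -0.359, -0.0], [0.0, 0.0, -1.0]]
contact_force: [-0.4, 0.6, 2.8]
grip_width: 0.36
```

```bash
python3 -c "
from h import *
im=grab_frame('scene')[235:345,380:490]
im=cv2.resize((255*(im/255.)**.45).astype(np.uint8),(600,600),interpolation=cv2.INTER_CUBIC)
cv2.imwrite('pics/s6.png',im)
delta(.589,-.1088,.019)"
```

```text
t 3.95 pos [ 0.5895 -0.1087  0.0186] yaw 68.98 tilt [ 0.0003 -0.0001] F [0.5 0.2 0.9] M [ 0.   -0.02 -0.  ] w 0.355 q6 3.5
shift [-0.0003 -0.0004 -0.0004] rz units None
```

View pics/s6.png

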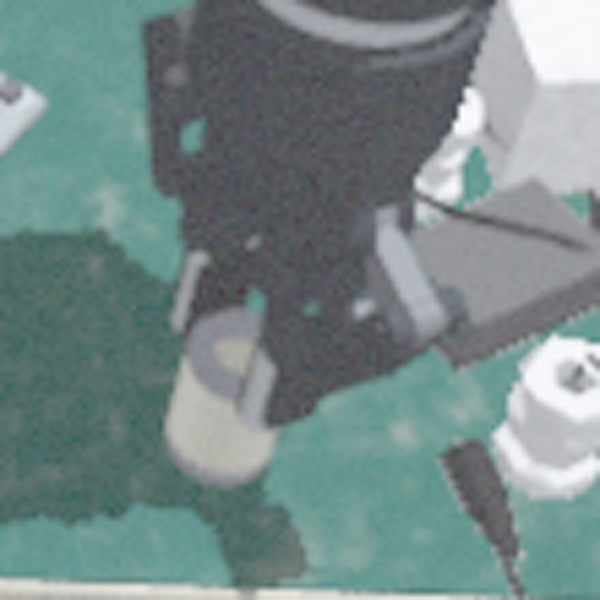

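Closed, the tips look to be near the element's top, at (245,415) and (178,330), so the grip is shallow. I'll reopen slightly, go 8 mm lower, which is safe either way, and grip again.

Emit:
carry_out(increments=[0, 0, 0, 0, 0, 0, 0.2, 0, 0, 0, 0, 0, 0, 0.2, 0, 0, 0, 0, 0, 0.004, 0.2, 0, 0, 0, 0, 0, 0.004, 0.2, 0, 0, 0, 0, 0, 0, 0.2])

```text
clock: 4.58
ee_pos: [0.5888, -0.1085, 0.0098]
tool_rot: [[0.359, 0.933, -0.001], [0.933, -0.359, 0.0], [-0.0, -0.001, -1.0]]
contact_force: [-0.6, 0.1, 0.7]
grip_width: 0.598
```

```bash
python3 -c "
from h import *
im=grab_frame('scene')[235:345,380:490]
im=cv2.resize((255*(im/255.)**.45).astype(np.uint8),(600,600),interpolation=cv2.INTER_CUBIC)
t=grab_frame('top')[170:270,390:490]
t=cv2.resize((255*(t/255.)**.45).astype(np.uint8),(600,600),interpolation=cv2.INTER_CUBIC)
cv2.imwrite('pics/s7.png',cv2.resize(np.hstack([im,t]),(800,400)))
delta(.589,-.1088,.019)"
```

```text
t 4.67 pos [ 0.5892 -0.1086  0.0103] yaw 68.98 tilt [-0.0004  0.0001] F [-0.5 -0.1  0.6] M [-0.07  0.03  0.03] w 0.597 q6 3.5
shift [-0.0002 -0.0001 -0.0087] rz units None
```

View pics/s7.png

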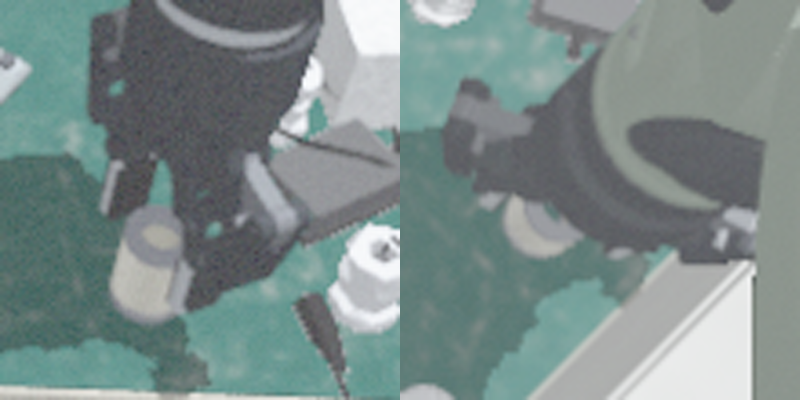

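Emit:
carry_out(increments=[0, 0, 0, 0, 0, 0, -1, 0, 0, 0, 0, 0, 0, -1, 0, 0, 0, 0, 0, 0, -1, 0, 0, 0, 0, 0, 0, -1], newtons=25)

```text
clock: 5.18
ee_pos: [0.5896, -0.1087, 0.0107]
tool_rot: [[0.359, 0.933, 0.0], [0.933, -0.359, -0.0], [0.0, 0.0, -1.0]]
contact_force: [0.2, 0.4, 1.0]
grip_width: 0.36
```

```bash
python3 -c "
from h import *
im=grab_frame('scene')[235:345,380:490]
im=cv2.resize((255*(im/255.)**.45).astype(np.uint8),(600,600),interpolation=cv2.INTER_CUBIC)
cv2.imwrite('pics/s8.png',im)
delta(.589,-.1088,.019)"
```

```text
t 5.22 pos [ 0.5896 -0.1087  0.0107] yaw 68.98 tilt [ 0.0005 -0.0001] F [0.9 0.5 2.9] M [-0.03  0.01  0.05] w 0.362 q6 3.5
shift [-0.0003 -0.0005 -0.0083] rz units None
```

View pics/s8.png

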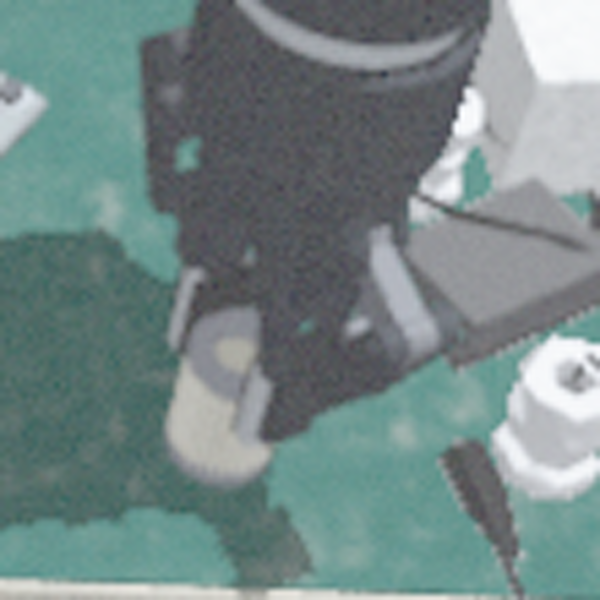

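Emit:
carry_out(increments=[0, 0, 0, 0, 0, -0.015, -1, 0, 0, 0, 0, 0, -0.03, -1, 0, 0, 0, 0, 0, -0.035, -1, 0, 0, 0, 0.02, -0.007, 0, -1, 0, 0, 0, 0.037, -0.014, 0, -1, 0, 0, 0, 0.037, -0.014, 0, -1, 0, 0, 0, 0.037, -0.014, 0, -1, 0, 0, 0, 0.02, -0.007, 0, -1, 0, 0, 0, 0.003, -0.0011, 0, -1, 0, 0, 0, 0, 0, 0, -1, 0, 0, 0, 0, 0, 0, -1])

```text
clock: 6.6
ee_pos: [0.5913, 0.0543, 0.0904]
tool_rot: [[0.36, 0.933, -0.0], [0.933, -0.36, -0.0], [-0.0, 0.0, -1.0]]
contact_force: [-0.1, -0.5, -0.8]
grip_width: 0.36
```

```bash
python3 -c "
from h import *
s=grab_frame('scene'); t=grab_frame('top'); cv2.imwrite('pics/s9f.png',s); cv2.imwrite('pics/t9f.png',t)
im=cv2.resize(s[150:310,280:440],(400,400),interpolation=cv2.INTER_CUBIC)
t=cv2.resize(t[160:280,290:410],(400,400),interpolation=cv2.INTER_CUBIC)
cv2.imwrite('pics/s9.png',(255*(np.hstack([im,t])/255.)**.6).astype(np.uint8))
delta(.591,.0555,.019)"
```

```text
t 6.7 pos [0.5913 0.0545 0.0904] yaw 68.89 tilt [-0.     -0.0001] F [ 0.  -0.4 -1.2] M [-0.01  0.02  0.  ] w 0.358 q6 19.3
shift [ 0.0009 -0.0007  0.0714] rz units None
```

View pics/s9.png

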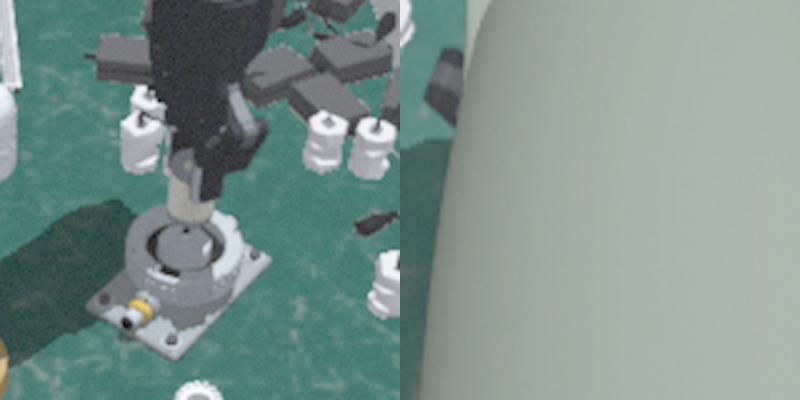

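```bash
python3 -c "
from h import *
def proj(P):
    c=camera_info('scene'); R=c['orientation'].T
    return cv2.projectPoints(np.array(P,float),cv2.Rodrigues(R)[0],-R@c['origin'],c['mtx'],c['dist'])[0].reshape(-1,2)
s=cv2.imread('pics/s9f.png')
o=np.array([325,190]);k=7.5
im=cv2.resize(s[190:270,325:405],(600,600),interpolation=cv2.INTER_CUBIC)
im=(255*(im/255.)**.6).astype(np.uint8)
th=np.radians(np.arange(0,360,12))
C=(.5908,.0545)
for z in (.0797,.1277):
  for q in proj(np.c_[C[0]+.017*np.cos(th),C[1]+.017*np.sin(th),z+0*th]):
    x=(q-o+.5)*k; cv2.circle(im,(int(x[0]),int(x[1])),2,(0,0,255),-1)
cv2.imwrite('pics/s10.png',im)"
```

```text
(no output)
```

View pics/s10.png

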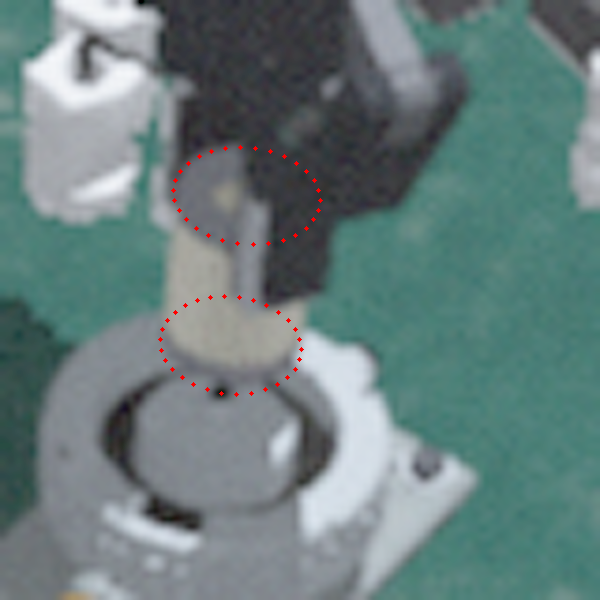

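The overlay agrees with the held element to about 2 px. It hangs over the spigot, so I'll lower it.

Emit:
carry_out(increments=[0, 0, 0, 0.0009, -0.0002, 0.012, -1, 0, 0, 0, 0, 0, 0.005, -1, 0, 0, 0, 0, 0, 0.003, -1, 0, 0, 0, 0, 0, 0.003, -1, 0, 0, 0, 0, 0, 0, -1])

```text
clock: 7.32
ee_pos: [0.5912, 0.0566, 0.0673]
tool_rot: [[0.359, 0.934, -0.0], [0.934, -0.359, -0.0], [-0.0, -0.0, -1.0]]
contact_force: [0.1, 0.2, -0.7]
grip_width: 0.361
```

```bash
python3 -c "
from h import *
delta(.591,.0555,.0607)"
```

```text
t 7.33 pos [0.5912 0.0566 0.0673] yaw 68.99 tilt [-0.0004 -0.    ] F [ 0.1  0.2 -0.7] M [ 0.    0.03 -0.02] w 0.361 q6 19.4
shift [-0.0011  0.0001  0.0066] rz units None
```

Emit:
carry_out(increments=[0, 0, 0, -0.0008, 0, 0.002, -1, 0, 0, 0, 0, 0, 0.002, -1, 0, 0, 0, 0, 0, 0.0015, -1, 0, 0, 0, 0, 0, 0, -1, 0, 0, 0, 0, 0, 0, -1])

```text
clock: 7.95
ee_pos: [0.5911, 0.0557, 0.062]
tool_rot: [[0.359, 0.933, 0.0], [0.933, -0.359, -0.0], [0.0, 0.0, -1.0]]
contact_force: [0.6, -0.9, 0.0]
grip_width: 0.359
```

```bash
python3 -c "
from h import *
delta(.591,.0555,.0607)"
```

```text
t 7.95 pos [0.5911 0.0557 0.062 ] yaw 68.99 tilt [ 0. -0.] F [ 0.6 -0.9  0. ] M [ 0.    0.04 -0.01] w 0.359 q6 19.3
shift [-0.0003 -0.      0.0013] rz units None
```

Almost seated. I'll go 1.5 mm further, open, back off upward and look.

Emit:
carry_out(increments=[0, 0, 0, 0, 0, 0.0015, -1, 0, 0, 0, 0, 0, 0, -1, 0, 0, 0, 0, 0, 0, 0.3, 0, 0, 0, 0, 0, 0, 0.3, 0, 0, 0, 0, 0, 0, 0.3, 0, 0, 0, 0, 0, -0.005, 0.3, 0, 0, 0, 0, 0, -0.03, 0.5, 0, 0, 0, 0, 0, -0.05, 0.5, 0, 0, 0, 0, 0, -0.04, 0.5])

```text
clock: 9.07
ee_pos: [0.5914, 0.0557, 0.1877]
tool_rot: [[0.359, 0.933, 0.001], [0.933, -0.359, -0.0], [0.0, 0.001, -1.0]]
contact_force: [-0.1, -1.0, 0.7]
grip_width: 0.753
```

```bash
python3 -c "
from h import *
delta(.569,.2648,.14,115.6)
s=grab_frame('scene')
cv2.imwrite('pics/s11.png',cv2.resize(s[160:300,280:440],None,fx=4,fy=4))"
```

```text
t 9.07 pos [0.5914 0.0557 0.1877] yaw 68.98 tilt [ 0.0012 -0.    ] F [-0.1 -1.   0.7] M [-0.03 -0.02  0.04] w 0.753 q6 19.3
shift [ 0.1871 -0.0959  0.0476] rz units -5.827
```

View pics/s11.png

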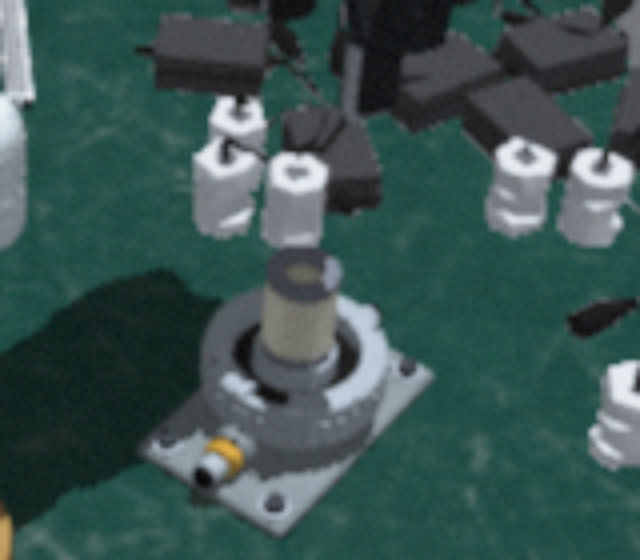

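The picture shows the element standing upright on its seat at about (300,305), with the hole visible at its top. Now I'll go to the bowl.

Emit:
carry_out(increments=[0, 0, 0, 0.03, -0.0155, 0, 1, 0, 0, 0, 0.05, -0.0255, 0, 1, 0, 0, 0, 0.05, -0.0255, 0, 1, 0, 0, 0, 0.04, -0.02, 0, 1, 0, 0, 0, 0.0171, -0.0094, 0, 1, 0, 0, -0.83, 0, 0, 0, 1, 0, 0, -1, 0, 0, 0, 1, 0, 0, -1, 0, 0, 0, 1, 0, 0, -1, 0, 0, 0, 1, 0, 0, -1, 0, 0, 0, 1, 0, 0, -1, 0, 0, 0, 1, 0, 0, 0, 0, 0, 0, 1])

```text
clock: 10.62
ee_pos: [0.5689, 0.264, 0.1855]
tool_rot: [[-0.43, 0.903, -0.0], [0.903, 0.43, -0.0], [-0.0, -0.0, -1.0]]
contact_force: [0.8, -0.1, -0.3]
grip_width: 1.004
```

```bash
python3 - <<'E'
from h import *
delta(.569,.2648,.115,115.6)
s=grab_frame('scene');cv2.imwrite('pics/s12.png',s)
def proj(P):
    c=camera_info('scene'); R=c['orientation'].T
    return cv2.projectPoints(np.array(P,float),cv2.Rodrigues(R)[0],-R@c['origin'],c['mtx'],c['dist'])[0].reshape(-1,2)
s0=cv2.imread('pics/scene0.png')
def ov(s):
    im=cv2.resize(s[160:240,232:312],(400,400),interpolation=cv2.INTER_CUBIC)
    a=np.radians(25); u=np.array([np.cos(a),np.sin(a),0]);v=np.array([-u[1],u[0],0]);C=np.array([.5693,.2648,0])
    for p in [C+i*.022*u+j*.008*v+[0,0,z] for i in(-1,1) for j in(-1,1) for z in(.102,.076)]+[C-u*.0345+[0,0,.0075]]:
        q=(proj([p])[0]-[232,160]+.5)*5; cv2.circle(im,(int(q[0]),int(q[1])),2,(0,0,255),-1)
    for t in np.radians(np.arange(0,360,15)):
        q=(proj([C+[.028*np.cos(t),.028*np.sin(t),.003]])[0]-[232,160]+.5)*5; cv2.circle(im,(int(q[0]),int(q[1])),1,(0,0,255),-1)
    return im
cv2.imwrite('pics/s13.png',np.hstack([ov(s0),cv2.resize(s[130:260,212:342],(400,400))]))
E
```

```text
t 10.62 pos [0.5689 0.264  0.1855] yaw 115.47 tilt [-0.     -0.0004] F [ 0.8 -0.1 -0.3] M [-0.02 -0.   -0.04] w 1.004 q6 -7.3
shift [0.0007 0.0005 0.0705] rz units -0.016
```

View pics/s13.png

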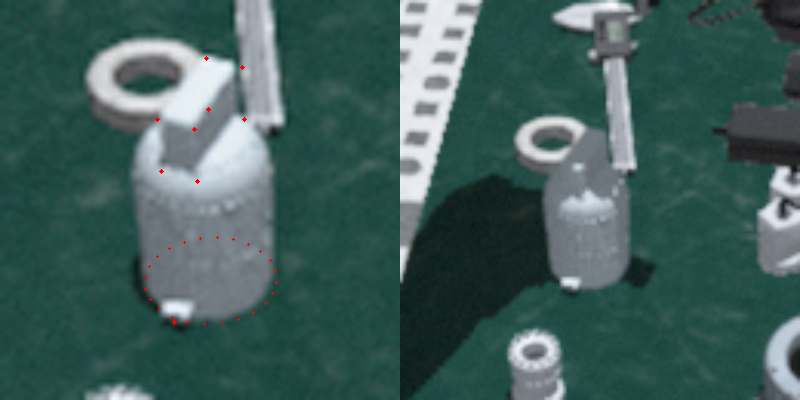

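Emit:
carry_out(increments=[0, 0, 0, 0.0005, 0.0004, 0.03, 0, 0, 0, 0, 0, 0, 0.04, -0.2, 0, 0, 0, 0, 0, 0.02, -0.2, 0, 0, 0, 0, 0, 0.006, -0.2, 0, 0, 0, 0, 0, 0, -0.2, 0, 0, 0, 0, 0, 0, -0.2])

```text
clock: 11.42
ee_pos: [0.5698, 0.2656, 0.0908]
tool_rot: [[-0.432, 0.902, 0.002], [0.902, 0.432, 0.001], [-0.0, 0.002, -1.0]]
contact_force: [0.3, -0.2, 0.3]
grip_width: 0.397
```

```bash
python3 - <<'E'
from h import *
delta(.569,.2648,.087,115)
s=grab_frame('scene')
cv2.imwrite('pics/s14.png',cv2.resize((255*(s[130:250,212:332]/255.)**.5).astype(np.uint8),(600,600),interpolation=cv2.INTER_CUBIC))
E
```

```text
t 11.43 pos [0.5698 0.2656 0.0908] yaw 115.59 tilt [0.002  0.0007] F [ 0.3 -0.2  0.3] M [ 0.04  0.02 -0.01] w 0.397 q6 -7.3
shift [-0.0004 -0.0011  0.0038] rz units 0.074
```

View pics/s14.png

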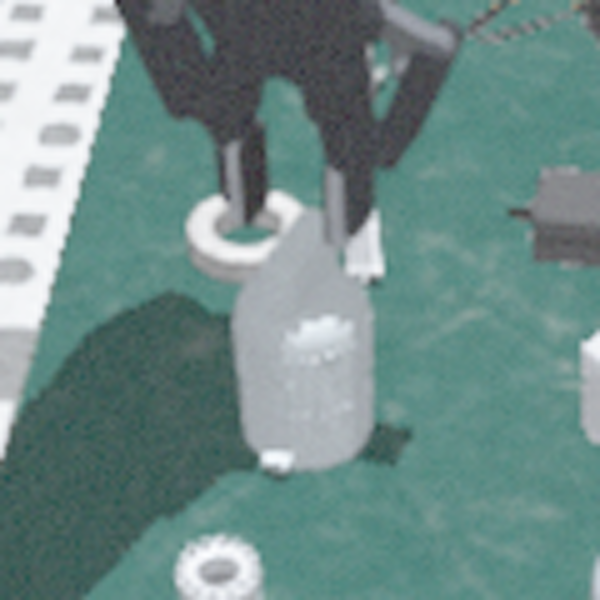

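The tips (245,220) and (335,245) are only level with the wing's top, so the offset is the same as before. I'll lower in checked steps.

Emit:
carry_out(increments=[0, 0, 0, -0.0003, -0.0006, 0.004, -0.2, 0, 0, 0, 0, 0, 0.005, -0.2, 0, 0, 0, 0, 0, 0.005, -0.2, 0, 0, 0, 0, 0, 0, -0.2])

```text
clock: 11.98
ee_pos: [0.5679, 0.2647, 0.0747]
tool_rot: [[-0.432, 0.902, -0.001], [0.902, 0.432, -0.0], [0.0, -0.001, -1.0]]
contact_force: [0.3, 0.7, 0.8]
grip_width: 0.399
```

```bash
python3 - <<'E'
from h import *
delta(.569,.2648,.087,115)
s=grab_frame('scene')
a=cv2.resize((255*(s[130:230,232:332]/255.)**.5).astype(np.uint8),(400,400),interpolation=cv2.INTER_CUBIC)
s=grab_frame('top')
b=cv2.resize((255*(s[170:270,162:262]/255.)**.5).astype(np.uint8),(400,400),interpolation=cv2.INTER_CUBIC)
cv2.imwrite('pics/s15.png',np.hstack([a,b]))
E
```

```text
t 11.97 pos [0.5679 0.2647 0.0747] yaw 115.62 tilt [-0.0012 -0.0004] F [0.3 0.7 0.8] M [-0.    0.   -0.05] w 0.399 q6 -7.4
shift [-0.0004  0.001  -0.0123] rz units 0.078
```

View pics/s15.png

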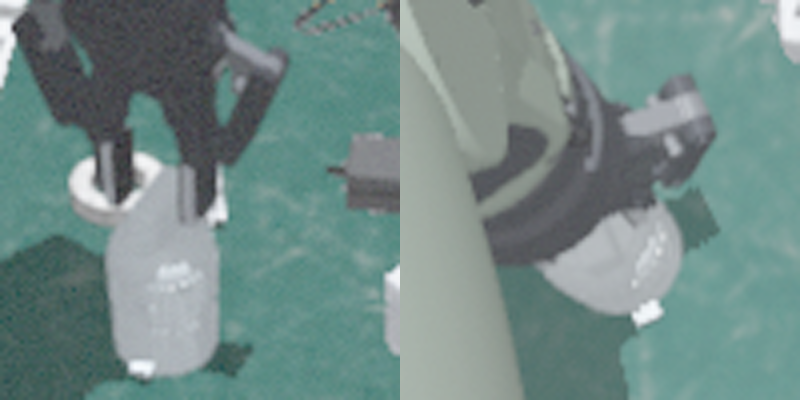

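Emit:
carry_out(increments=[0, 0, 0, 0, 0, 0.003, -0.2, 0, 0, 0, 0, 0, 0, -1, 0, 0, 0, 0, 0, 0, -1, 0, 0, 0, 0, 0, 0, -1, 0, 0, 0, 0, 0, 0, -1], newtons=70)

```text
clock: 12.7
ee_pos: [0.5684, 0.2649, 0.0725]
tool_rot: [[-0.432, 0.902, -0.0], [0.902, 0.432, 0.0], [0.0, -0.0, -1.0]]
contact_force: [-0.3, 0.9, -0.0]
grip_width: 0.168
```

```bash
python3 - <<'E'
from h import *
delta(.569,.2648,.087,115)
s=grab_frame('scene')
a=cv2.resize((255*(s[130:230,232:332]/255.)**.5).astype(np.uint8),(600,600),interpolation=cv2.INTER_CUBIC)
cv2.imwrite('pics/s16.png',a)
E
```

```text
t 12.7 pos [0.5684 0.2649 0.0725] yaw 115.62 tilt [-0.0001  0.0001] F [-0.3  0.9 -0. ] M [0.15 0.05 0.02] w 0.168 q6 -7.4
shift [-0.0004  0.0005 -0.0145] rz units 0.078
```

View pics/s16.png

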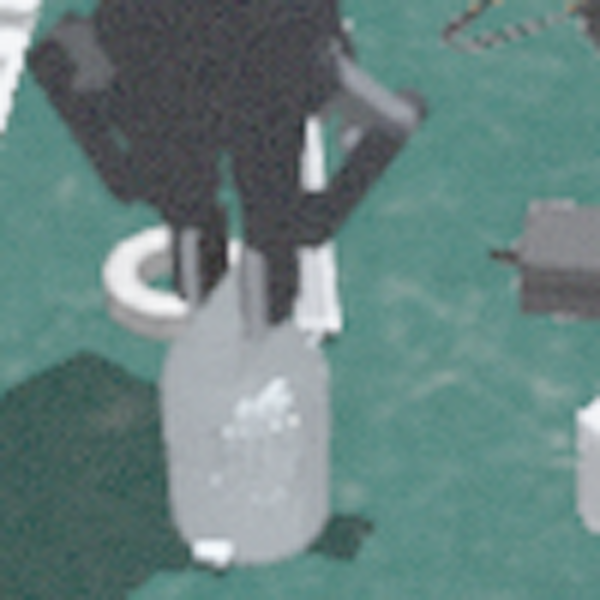

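Emit:
carry_out(increments=[0, 0, 0, 0, 0, -0.01, -1, 0, 0, 0, 0, 0, -0.02, -1, 0, 0, 0, 0, 0, -0.03, -1, 0, 0, 0, 0, 0, -0.035, -1, 0, 0, 0, 0, 0, -0.025, -1, 0, 0, 0, 0, 0, 0, -1])

```text
clock: 13.5
ee_pos: [0.57, 0.2653, 0.1952]
tool_rot: [[-0.432, 0.902, 0.005], [0.902, 0.432, 0.001], [-0.001, 0.005, -1.0]]
contact_force: [-0.1, -0.0, -2.2]
grip_width: 0.166
```

```bash
python3 - <<'E'
from h import *
delta(.5903,.0552,.1925,113.6)
s=grab_frame('scene')
a=cv2.resize((255*(s[80:240,212:372]/255.)**.5).astype(np.uint8),(600,600),interpolation=cv2.INTER_CUBIC)
cv2.imwrite('pics/s17.png',a)
E
```

```text
t 13.5 pos [0.57   0.2653 0.1952] yaw 115.62 tilt [0.0048 0.0014] F [-0.1 -0.  -2.2] M [-0.02 -0.03  0.01] w 0.166 q6 -7.4
shift [-0.1982 -0.0726  0.0025] rz units 0.253
```

View pics/s17.png

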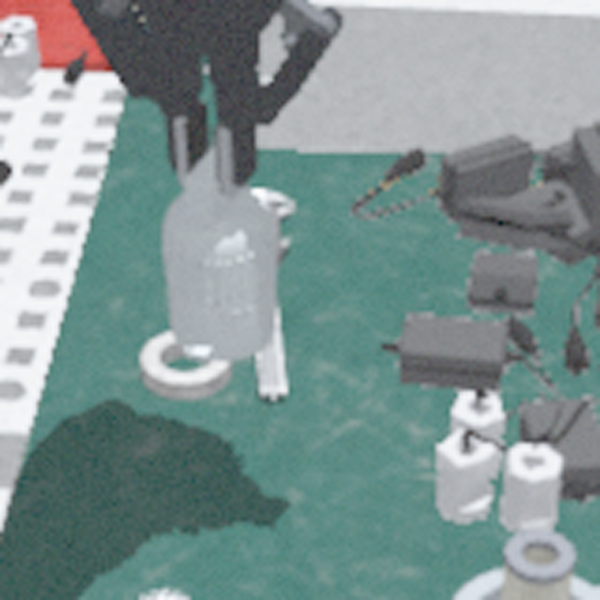

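The bowl is lifted and upright. I'll check the element on the base from the top before covering it.

```bash
python3 - <<'E'
from h import *
s=grab_frame('top')
cv2.imwrite('pics/t18.png',s)
a=cv2.resize(s[175:265,295:385],(600,600),interpolation=cv2.INTER_CUBIC)
cv2.imwrite('pics/t18z.png',a)
delta(.5903,.0552,.1925,113.6)
E
```

```text
t 13.6 pos [0.5681 0.2647 0.1919] yaw 115.62 tilt [-0.0005 -0.0003] F [ 0.1 -1.1 -1.8] M [ 0.03 -0.01  0.01] w 0.161 q6 -7.4
shift [-0.1985 -0.0706 -0.0005] rz units 0.253
```

View pics/t18z.png

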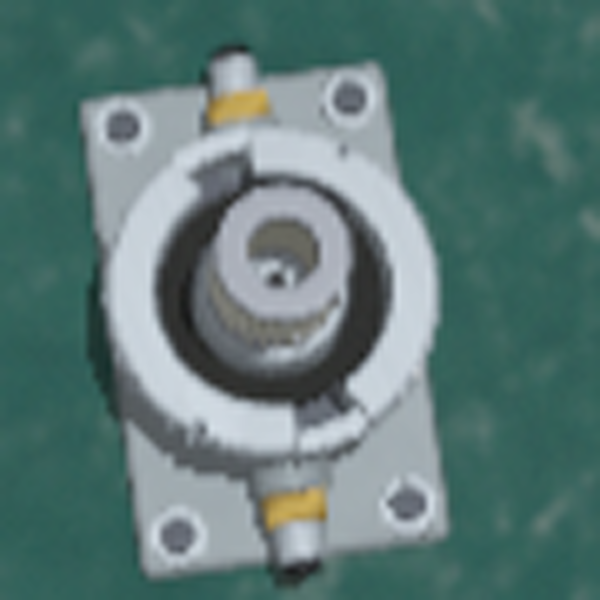

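The element is upright with the spigot in its hole at (280,270), and both gaps are clear at (222,170) and (325,405). Moving the bowl over.

Emit:
carry_out(increments=[0, 0, 0, -0.02, -0.007, 0, -1, 0, 0, 0, -0.04, -0.014, 0, -1, 0, 0, 0, -0.045, -0.016, 0, -1, 0, 0, 0, -0.045, -0.016, 0, -1, 0, 0, 0, -0.03, -0.011, 0, -1, 0, 0, 0, -0.015, -0.0055, 0, -1, 0, 0, 0, -0.0035, -0.0011, 0, -1, 0, 0, 0.25, 0, 0, 0, -1, 0, 0, 0, 0, 0, 0, -1, 0, 0, 0, 0, 0, 0, -1])

```text
clock: 14.85
ee_pos: [0.5905, 0.0564, 0.1925]
tool_rot: [[-0.402, 0.916, -0.0], [0.916, 0.402, 0.0], [0.0, 0.0, -1.0]]
contact_force: [-0.1, 0.7, -2.5]
grip_width: 0.161
```

```bash
python3 - <<'E'
from h import *
delta(.5903,.0552,.1925,113.6)
s=grab_frame('scene'); cv2.imwrite('pics/s19f.png',s)
a=cv2.resize((255*(s[120:300,270:450]/255.)**.6).astype(np.uint8),(600,600),interpolation=cv2.INTER_CUBIC)
def proj(P):
    c=camera_info('scene'); R=c['orientation'].T
    return cv2.projectPoints(np.array(P,float),cv2.Rodrigues(R)[0],-R@c['origin'],c['mtx'],c['dist'])[0].reshape(-1,2)
z0=robot.state()['ee_pos'][2]-.0725
for t in np.radians(np.arange(0,360,15)):
    for r,z in((.028,z0+.01),(.026,z0),(.017,.098),(.043,.05)):
        q=(proj([[.591+r*np.cos(t),.0555+r*np.sin(t),z]])[0]-[270,120]+.5)*600/180; cv2.circle(a,(int(q[0]),int(q[1])),1,(0,0,255),-1)
g=np.radians(23.6)
for s_ in(-1,1):
    q=(proj([[.591+s_*.0345*np.cos(g),.0555+s_*.0345*np.sin(g),z0+.0075]])[0]-[270,120]+.5)*600/180; cv2.circle(a,(int(q[0]),int(q[1])),2,(255,0,0),-1)
cv2.imwrite('pics/s19.png',a)
E
```

```text
t 14.85 pos [0.5905 0.0564 0.1925] yaw 113.71 tilt [-0.      0.0001] F [-0.1  0.7 -2.5] M [-0.02  0.    0.03] w 0.161 q6 -25.4
shift [-0.001  -0.0006 -0.    ] rz units 0.014
```

View pics/s19.png

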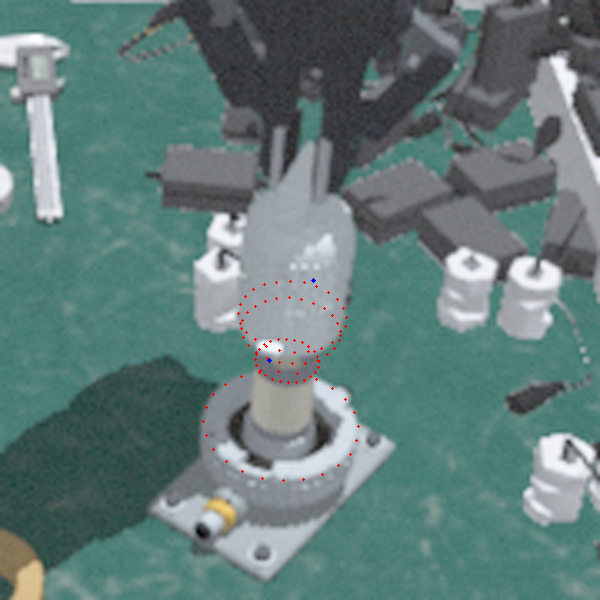

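```bash
python3 - <<'E'
from h import *
c=camera_info('scene');R=c['orientation'].T
def proj(P): return cv2.projectPoints(np.array(P,float),cv2.Rodrigues(R)[0],-R@c['origin'],c['mtx'],c['dist'])[0].reshape(-1,2)
def ov(f,C,z0,o,w):
    s=cv2.imread(f)[o[1]:o[1]+w,o[0]:o[0]+w]; k=400/w
    a=cv2.resize((255*(s/255.)**.6).astype(np.uint8),(400,400),interpolation=cv2.INTER_CUBIC)
    d=np.array(C)-c['origin'][:2]; L=np.linalg.norm(d); al=np.arctan2(d[1],d[0])
    for sg in(-1,1):
        be=al+sg*(np.pi/2+np.arcsin(.028/L)) 
        for z in np.arange(.012,.066,.006):
            q=(proj([[C[0]+.028*np.cos(be),C[1]+.028*np.sin(be),z0+z]])[0]-o+.5)*k; cv2.circle(a,(int(round(q[0])),int(round(q[1]))),1,(0,0,255),-1)
    return a
a=ov('pics/scene0.png',(.5693,.2648),0,[232,160],80)
b=ov('pics/s19f.png',(.5912,.0567),.12,[330,160],80)
cv2.imwrite('pics/s20.png',np.hstack([a,b]))
E
```

```text
(no output)
```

View pics/s20.png

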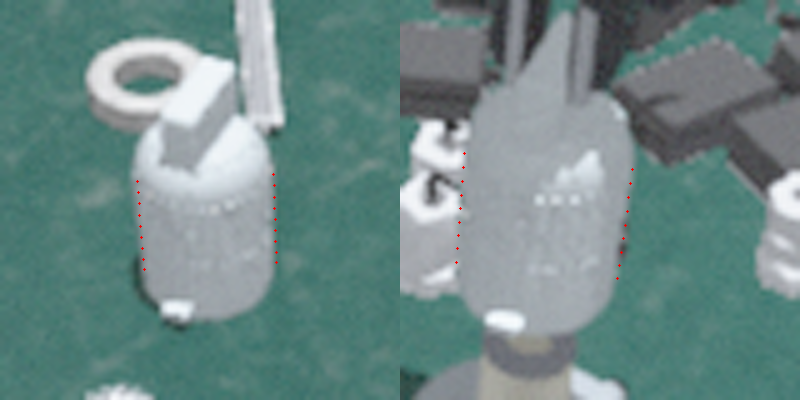

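Emit:
carry_out(increments=[0, 0, 0, -0.0008, -0.0004, 0.01, -1, 0, 0, 0, 0, 0, 0.01, -1, 0, 0, 0, 0, 0, 0.01, -1, 0, 0, 0, 0, 0, 0.01, -1, 0, 0, 0, 0, 0, 0.01, -1, 0, 0, 0, 0, 0, 0.01, -1, 0, 0, 0, 0, 0, 0.006, -1, 0, 0, 0, 0, 0, 0, -1])

```text
clock: 15.9
ee_pos: [0.5902, 0.0545, 0.1259]
tool_rot: [[-0.401, 0.916, -0.001], [0.916, 0.401, 0.0], [0.0, -0.001, -1.0]]
contact_force: [-0.2, -0.2, -1.8]
grip_width: 0.163
```

```bash
python3 - <<'E'
from h import *
delta(.5903,.0552,.1125,113.6)
s=grab_frame('scene'); cv2.imwrite('pics/s21f.png',s)
a=cv2.resize((255*(s[180:300,290:410]/255.)**.6).astype(np.uint8),(600,600),interpolation=cv2.INTER_CUBIC)
cv2.imwrite('pics/s21.png',a)
E
```

```text
t 15.9 pos [0.5902 0.0545 0.1259] yaw 113.63 tilt [-0.001  0.   ] F [-0.2 -0.2 -1.8] M [-0.01 -0.06 -0.  ] w 0.163 q6 -25.5
shift [0.0006 0.0004 0.0134] rz units 0.003
```

View pics/s21.png

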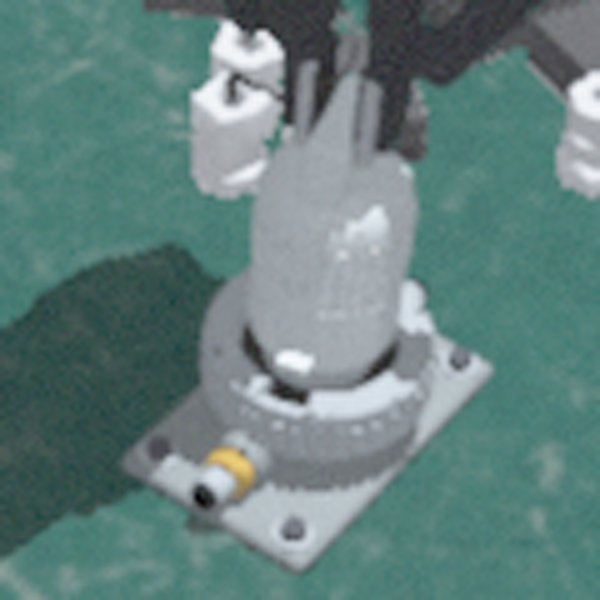

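The lug at (295,360) sits right above the gap at (290,390). Lowering gently.

Emit:
carry_out(increments=[0, 0, 0, 0.0004, 0.0002, 0.003, -1, 0, 0, 0, 0, 0, 0.003, -1, 0, 0, 0, 0, 0, 0.002, -1, 0, 0, 0, 0, 0, 0.0015, -1, 0, 0, 0, 0, 0, 0, -1])

```text
clock: 16.58
ee_pos: [0.5905, 0.0549, 0.1168]
tool_rot: [[-0.401, 0.916, -0.0], [0.916, 0.401, 0.0], [0.0, -0.0, -1.0]]
contact_force: [-0.3, 0.3, -2.3]
grip_width: 0.161
```

```bash
python3 - <<'E'
from h import *
delta(.5903,.0552,.1125,113.6)
E
```

```text
t 16.57 pos [0.5905 0.0549 0.1168] yaw 113.62 tilt [-0.0003  0.    ] F [-0.3  0.3 -2.3] M [ 0.05 -0.02 -0.04] w 0.161 q6 -25.4
shift [ 0.0003 -0.      0.0043] rz units 0.003
```

Emit:
carry_out(increments=[0, 0, 0, 0, 0, 0.001, -1, 0, 0, 0, 0, 0, 0.001, -1, 0, 0, 0, 0, 0, 0.001, -1, 0, 0, 0, 0, 0, 0, -1])

```text
clock: 17.08
ee_pos: [0.5905, 0.0549, 0.1138]
tool_rot: [[-0.401, 0.916, -0.0], [0.916, 0.401, 0.0], [0.0, -0.0, -1.0]]
contact_force: [-0.9, 0.7, -1.2]
grip_width: 0.162
```

```bash
python3 - <<'E'
from h import *
delta(.5903,.0552,.1125,113.6)
E
```

```text
t 17.07 pos [0.5905 0.0549 0.1138] yaw 113.62 tilt [-0.0003  0.    ] F [-0.9  0.7 -1.2] M [ 0.02  0.04 -0.02] w 0.162 q6 -25.4
shift [ 0.0003 -0.      0.0013] rz units 0.003
```

Emit:
carry_out(increments=[0, 0, 0, 0, 0, 0.001, -1, 0, 0, 0, 0, 0, 0.001, -1, 0, 0, 0, 0, 0, 0.001, -1, 0, 0, 0, 0, 0, 0, -1])

```text
clock: 17.58
ee_pos: [0.5908, 0.055, 0.1113]
tool_rot: [[-0.401, 0.916, 0.001], [0.916, 0.401, 0.0], [-0.0, 0.001, -1.0]]
contact_force: [-0.1, 0.2, 1.9]
grip_width: 0.164
```

```bash
python3 - <<'E'
from h import *
delta(.5903,.0552,.1125,113.6)
E
```

```text
t 17.57 pos [0.5908 0.055  0.1113] yaw 113.63 tilt [0.0006 0.0001] F [-0.1  0.2  1.9] M [0.04 0.23 0.  ] w 0.164 q6 -25.4
shift [ 0.0004 -0.0004 -0.0012] rz units 0.004
```

Emit:
carry_out(increments=[0, 0, 0, 0, 0, 0.002, -1, 0, 0, 0, 0, 0, 0.002, -1, 0, 0, 0, 0, 0, 0.002, -1, 0, 0, 0, 0, 0, 0.001, -1, 0, 0, 0, 0, 0, 0, -1])

```text
clock: 18.2
ee_pos: [0.5908, 0.055, 0.1042]
tool_rot: [[-0.401, 0.916, 0.001], [0.916, 0.401, 0.0], [-0.0, 0.001, -1.0]]
contact_force: [-1.4, 0.9, 5.6]
grip_width: 0.161
```

```bash
python3 - <<'E'
from h import *
delta(.5903,.0552,.1045,63.6)
E
```

```text
t 18.2 pos [0.5908 0.055  0.1042] yaw 113.63 tilt [0.0006 0.0001] F [-1.4  0.9  5.6] M [ 0.13  0.21 -0.01] w 0.161 q6 -25.4
shift [ 0.0004 -0.0004 -0.0003] rz units 6.254
```

Emit:
carry_out(increments=[0, 0, 0.4, 0, 0, 0, -1, 0, 0, 0.6, 0, 0, 0, -1, 0, 0, 0.6, 0, 0, 0, -1, 0, 0, 0.6, 0, 0, 0, -1, 0, 0, 0.6, 0, 0, 0, -1, 0, 0, 0.2, 0, 0, 0, -1, 0, 0, 0, 0, 0, 0, -1])

```text
clock: 19.08
ee_pos: [0.5908, 0.055, 0.1043]
tool_rot: [[0.006, 1.0, 0.001], [1.0, -0.006, 0.0], [0.0, 0.001, -1.0]]
contact_force: [-1.6, 1.0, 4.5]
grip_width: 0.164
```

```bash
python3 - <<'E'
from h import *
delta(.5903,.0552,.1045,63.6)
E
```

```text
t 19.07 pos [0.5908 0.055  0.1043] yaw 89.63 tilt [0.0005 0.    ] F [-1.6  1.   4.5] M [0.08 0.34 0.08] w 0.164 q6 -1.4
shift [ 0.0002 -0.0005 -0.0002] rz units 3.254
```

Emit:
carry_out(increments=[0, 0, 0.4, 0, 0, 0, -1, 0, 0, 0.6, 0, 0, 0, -1, 0, 0, 0.6, 0, 0, 0, -1, 0, 0, 0.6, 0, 0, 0, -1, 0, 0, 0.6, 0, 0, 0, -1, 0, 0, 0.2, 0, 0, 0, -1, 0, 0, 0, 0, 0, 0, -1])

```text
clock: 19.95
ee_pos: [0.5907, 0.0554, 0.1042]
tool_rot: [[0.412, 0.911, 0.0], [0.911, -0.412, 0.001], [0.001, -0.0, -1.0]]
contact_force: [-0.8, 1.5, 5.4]
grip_width: 0.163
```

```bash
python3 - <<'E'
from h import *
delta(.5903,.0552,.1045,63.6)
E
```

```text
t 19.95 pos [0.5907 0.0554 0.1042] yaw 65.65 tilt [0.0004 0.0008] F [-0.8  1.5  5.4] M [0.38 0.37 0.06] w 0.163 q6 22.6
shift [-0.0003 -0.0003 -0.0003] rz units 0.256
```

Emit:
carry_out(increments=[0, 0, 0.15, 0, 0, 0, -1, 0, 0, 0.15, 0, 0, 0, -1, 0, 0, 0, 0, 0, 0, -1])

```text
clock: 20.32
ee_pos: [0.5907, 0.0554, 0.1042]
tool_rot: [[0.45, 0.893, 0.0], [0.893, -0.45, 0.001], [0.001, -0.0, -1.0]]
contact_force: [-1.7, 1.7, 5.1]
grip_width: 0.158
```

```bash
python3 - <<'E'
from h import *
delta(.5903,.0552,.1045,61.1)
E
```

```text
t 20.32 pos [0.5907 0.0554 0.1042] yaw 63.25 tilt [0.0004 0.001 ] F [-1.7  1.7  5.1] M [0.38 0.27 0.12] w 0.158 q6 25.0
shift [-0.0004 -0.0002 -0.0003] rz units 0.269
```

Emit:
carry_out(increments=[0, 0, 0.12, 0, 0, 0, -1, 0, 0, 0.12, 0, 0, 0, -1, 0, 0, 0, 0, 0, 0, -1])

```text
clock: 20.7
ee_pos: [0.5907, 0.0555, 0.1042]
tool_rot: [[0.48, 0.877, 0.0], [0.877, -0.48, 0.001], [0.001, -0.0, -1.0]]
contact_force: [-1.5, 2.0, 5.2]
grip_width: 0.162
```

```bash
python3 - <<'E'
from h import *
delta(.5903,.0552,.1045,61.1)
E
```

```text
t 20.7 pos [0.5907 0.0555 0.1042] yaw 61.34 tilt [0.0004 0.001 ] F [-1.5  2.   5.2] M [0.38 0.35 0.18] w 0.162 q6 26.9
shift [-0.0004 -0.0002 -0.0003] rz units 0.03
```

Emit:
carry_out(increments=[0, 0, 0.12, 0, 0, 0, -1, 0, 0, 0.12, 0, 0, 0, -1, 0, 0, 0, 0, 0, 0, -1])

```text
clock: 21.08
ee_pos: [0.5907, 0.0555, 0.1043]
tool_rot: [[0.509, 0.861, 0.001], [0.861, -0.509, 0.001], [0.001, -0.0, -1.0]]
contact_force: [-0.7, 1.4, 5.6]
grip_width: 0.168
```

```bash
python3 - <<'E'
from h import *
delta(.5903,.0552,.1045,61.1)
E
```

```text
t 21.07 pos [0.5907 0.0555 0.1043] yaw 59.43 tilt [0.0005 0.0011] F [-0.7  1.4  5.6] M [0.43 0.29 0.14] w 0.168 q6 28.8
shift [-0.0005 -0.0002 -0.0002] rz units -0.209
```

Emit:
carry_out(increments=[0, 0, 0.12, 0, 0, 0, -1, 0, 0, 0.12, 0, 0, 0, -1, 0, 0, 0, 0, 0, 0, -1])

```text
clock: 21.45
ee_pos: [0.5907, 0.0556, 0.1042]
tool_rot: [[0.536, 0.844, 0.0], [0.844, -0.536, 0.001], [0.001, -0.0, -1.0]]
contact_force: [-0.6, 1.7, 5.0]
grip_width: 0.162
```

```bash
python3 - <<'E'
from h import *
delta(.5903,.0552,.1045,61.1)
s=grab_frame('scene'); cv2.imwrite('pics/s22f.png',s)
a=cv2.resize((255*(s[180:300,290:410]/255.)**.6).astype(np.uint8),(600,600),interpolation=cv2.INTER_CUBIC)
cv2.imwrite('pics/s22.png',a)
E
```

```text
t 21.45 pos [0.5907 0.0556 0.1042] yaw 57.61 tilt [0.0005 0.001 ] F [-0.6  1.7  5. ] M [0.32 0.25 0.76] w 0.162 q6 30.6
shift [-0.0006 -0.0002 -0.0003] rz units -0.436
```

View pics/s22.png

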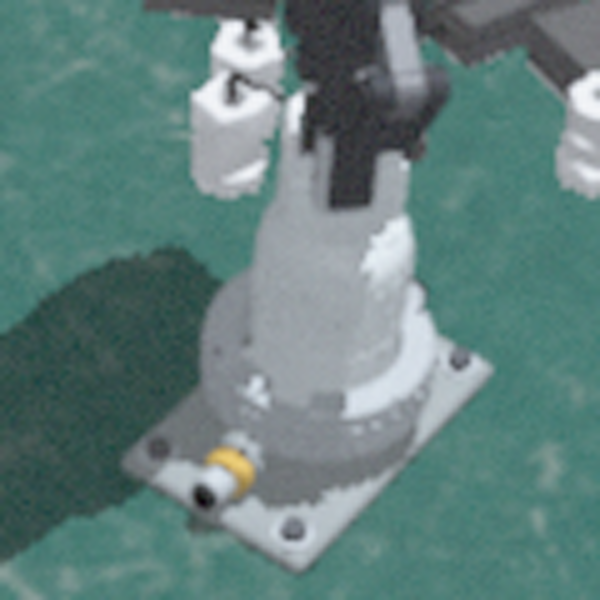

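The torque jumped to 0.76 N m at 57.6°, so that is the end stop. I'll back off a hair and let it rise into the notch.

Emit:
carry_out(increments=[0, 0, -0.13, 0, 0, 0, -1, 0, 0, 0, 0, 0, -0.002, -1, 0, 0, 0, 0, 0, -0.002, -1, 0, 0, 0, 0, 0, -0.0013, -1, 0, 0, 0, 0, 0, 0, -1])

```text
clock: 22.12
ee_pos: [0.5904, 0.0552, 0.109]
tool_rot: [[0.522, 0.853, -0.0], [0.853, -0.522, 0.001], [0.0, -0.001, -1.0]]
contact_force: [1.7, 3.0, -2.6]
grip_width: 0.164
```

```bash
python3 - <<'E'
from h import *
delta(.5903,.0552,.1095,60)
E
```

```text
t 22.12 pos [0.5904 0.0552 0.109 ] yaw 58.52 tilt [-0.0004  0.0006] F [ 1.7  3.  -2.6] M [ 0.73 -0.3   0.39] w 0.164 q6 29.7
shift [-0.0001 -0.0001 -0.0005] rz units -0.185
```

The force went from +5 to −2.6 N, so the lugs are held against the notch roof. I'll release.

Emit:
carry_out(increments=[0, 0, 0, 0, 0, 0.0005, -1, 0, 0, 0, 0, 0, 0, -0.5, 0, 0, 0, 0, 0, 0, -0.3, 0, 0, 0, 0, 0, 0, -0.1, 0, 0, 0, 0, 0, 0, 0, 0, 0, 0, 0, 0, -0.005, 0, 0, 0, 0, 0, 0, -0.03, 0, 0, 0, 0, 0, 0, -0.05, 0, 0, 0, 0, 0, 0, -0.05, 0], newtons=20)

```text
clock: 23.25
ee_pos: [0.5903, 0.0549, 0.2454]
tool_rot: [[0.523, 0.853, -0.0], [0.853, -0.523, -0.0], [-0.0, -0.0, -1.0]]
contact_force: [0.2, -0.1, -0.6]
grip_width: 0.496
```

Emit:
carry_out(increments=[0, 0, 0, 0.04, -0.02, -0.02, 0, 0, 0, 0, 0.05, -0.03, -0.02, 0, 0, 0, 0, 0.05, -0.03, 0, 0, 0, 0, 0, 0.05, -0.03, 0, 0, 0, 0, 0, 0.05, -0.03, 0, 0, 0, 0, 0, 0, 0, 0, 0])

```text
clock: 24.0
ee_pos: [0.5955, 0.3368, 0.2831]
tool_rot: [[0.518, 0.856, -0.001], [0.856, -0.518, 0.001], [0.0, -0.001, -1.0]]
contact_force: [0.2, -0.6, 0.1]
grip_width: 0.497
```

```bash
python3 - <<'E'
from h import *
delta(.5903,.0552,.1095,60)
s=grab_frame('scene'); t=grab_frame('top'); cv2.imwrite('pics/s23f.png',s);cv2.imwrite('pics/t23f.png',t)
a=cv2.resize(s[180:300,290:410],(400,400),interpolation=cv2.INTER_CUBIC)
b=cv2.resize(t[165:285,280:400],(400,400),interpolation=cv2.INTER_CUBIC)
cv2.imwrite('pics/s23.png',np.hstack([a,b]))
E
```

```text
t 24.0 pos [0.5955 0.3368 0.2831] yaw 58.83 tilt [-0.0005  0.0005] F [ 0.2 -0.6  0.1] M [-0.03  0.    0.02] w 0.497 q6 54.5
shift [-0.2437  0.1415  0.1735] rz units -0.146
```

View pics/s23.png

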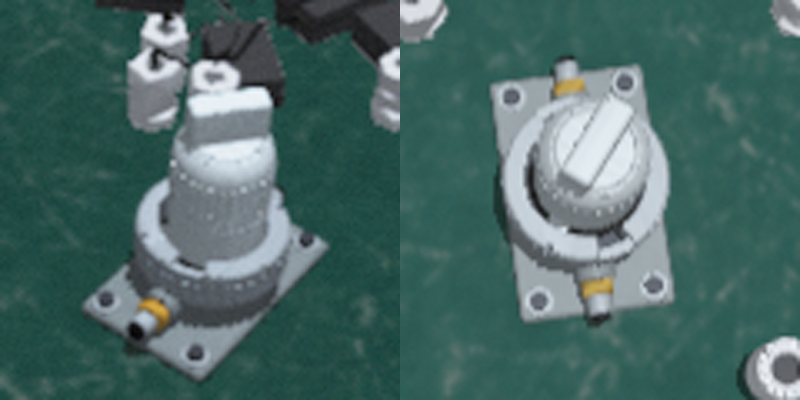

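View pics/s23f.png

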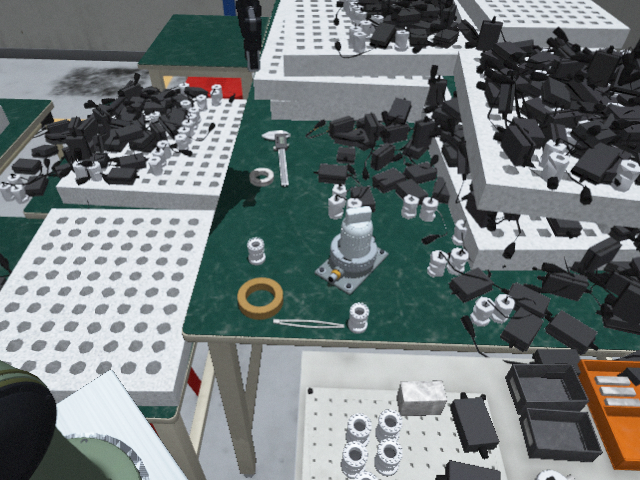

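```bash
python3 - <<'E'
from h import *
s=cv2.imread('pics/s23f.png'); t=cv2.imread('pics/t23f.png')
def proj(n,P):
    c=camera_info(n);R=c['orientation'].T
    return cv2.projectPoints(np.array(P,float),cv2.Rodrigues(R)[0],-R@c['origin'],c['mtx'],c['dist'])[0].reshape(-1,2)
out=[]
for n,im,o in(("scene",s,[325,190]),("top",t,[310,180])):
    im=cv2.resize(im[o[1]:o[1]+60,o[0]:o[0]+60],(400,400),interpolation=cv2.INTER_CUBIC)
    for z,col in((.139,(0,0,255)),(.133,(255,0,0)),(.142,(0,255,0))):
        a=np.radians(-31.5+0);u=np.array([np.cos(a),np.sin(a)]);v=np.array([-u[1],u[0]])
        for i,j in((-1,-1),(-1,1),(1,1),(1,-1)):
            p=np.array([.591,.0555])+i*.022*u+j*.008*v
            q=(proj(n,[[*p,z]])[0]-o+.5)*400/60; cv2.circle(im,(int(q[0]),int(q[1])),2,col,-1)
    out.append(im)
cv2.imwrite('pics/s24.png',np.hstack(out))
E
```

```text
(no output)
```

View pics/s24.png

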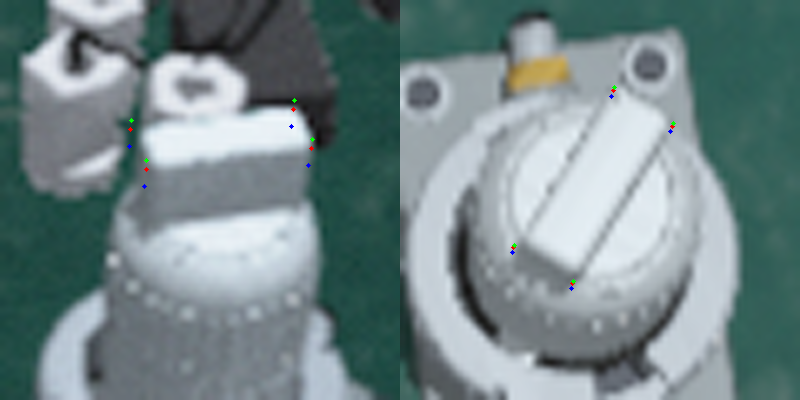

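```bash
python3 -c "
from bench import ticket
print(ticket.close_job())"
```

```text
the job is handed in; nothing more can be done
None
```

The dust filter is back together: the element is on its spigot and the bowl is locked over it. I handed the job in at about 24 s on the robot's clock, and no verdict was reported.

**What I did**
- **Element:** I stood it on the spigot. A picture from above showed it upright with the spigot in its hole.
- **Bowl entry:** the top picture put the collar's gap line at about 23.6° from the world x axis. The bowl dropped into the gaps there without touching the lip.
- **Lock:** I pushed the bowl in with about 5.6 N, twisted it clockwise about 56° to the end stop, backed off about 1° and let it rise before letting go.

**Final checks**
- **Held in the notch:** before release, lifting the bowl turned the wrist force from +5 N to −2.6 N, so the lugs were held under the notch.
- **Height and angle:** after release, the wing in both pictures matched the locked height (139 mm wing top) and angle to within 1–2 pixels.
- **Couplings:** both stand where they were at the start.

**What disagreed**
- **Finger height:** in the pictures the fingertips sat about 15–28 mm higher than the stated tool geometry gives. I set the grasp heights by eye instead, and both grips held.
- **End stop:** it came 3–4° past where I expected, so my estimate of the gap angle was slightly off. This stayed within the fit.

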